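# Seat the slide tray and hold the loupe in focus over the specimen

## Task

Push the slide tray of the light base gently in until you feel it seat against its stop, without touching the glass slide. Then pick up the loupe and hold it level and still, its lens centred over the middle of the slide and its rim at the height of the collar on the column, which marks the focal height. Finish while still holding it there in the air, clear of the stand, with the collar left where it is set and the slide box, oil bottle and objective case undisturbed.

Things in the scene. Friction and masses are not known exactly. Their poses are not given: they have to be found in the camera images.
- base: White light base of a stereo microscope stand, fixed to the bench, 250 (its x) x 180 (its y) mm, top face 45 mm above the bench. Origin: centre of its underside. Its +x points from its front edge (robot side) to the column at its rear; z up. Its steel column, 20 mm thick, stands at x = +98 mm on the centre line and rises to 270 mm above the bench. Two aluminium guides (10 mm high, at y = +-42 mm) and a steel stop bar behind them lie on its top and lead the slide tray
- tray (a joint): How far the dark steel slide tray (150 x 72 x 7 mm plate in the guides) is pulled out of the base towards its front (base -x), in m: 0 = seated against the stop bar, up to 0.075; it starts 0.035 to 0.065 out. It slides with about 1.5 N of friction and stays where it is left; at the stop the resistance rises steeply
- tab (a point): Middle of the tray's upright front tab, a dark steel plate 8 mm thick (base x), 44 mm wide (base y), at the tray's front end; this point is 63.5 mm above the bench, the tab's top edge 73.5 mm, the tray plate's upper face 53.5 mm. With the tray seated it lies 94 mm in front of the base's origin, on the centre line. Moves with the tray; push it along base +x
- specimen (a point): Centre of the upper face of the glass slide (76 mm along base x, 26 mm along base y, 2 mm thick), 55.5 mm above the bench, with a small pink stained section on it. Clipped into the tray and moves with it: when the tray is seated it lies 10 mm in front of the base's origin, on the centre line. The slide's front end is 42 mm behind the tab's rear face
- slide: The glass slide itself, clipped into the tray; not to be touched. Origin: centre of its underside, 2 mm below specimen
- collar_mid (a point): Middle of the black clamp collar on the column (ring 38 mm across, 12 mm high, with a thumbscrew at the rear), on the column's axis; its height marks the focal height and differs from run to run, 115 to 165 mm above the bench. The lens is in focus when the middle of its rim is at the height of this point
- loupe: Hand loupe, 163 mm long, about 110 g, lying flat on the bench: black handle 90 mm long, 18 mm wide and 18 mm high (rounded edges), a short steel ferrule, and a round lens in a steel rim 62 mm across and 12 mm high. Origin: underside of the handle, 50 mm from its rear end and 40 mm from its front end. +x points along the handle to the lens, z up; the lens is level when z is vertical. Its centre of mass lies about 20 mm in front of the origin
- lens (a point): Centre of the loupe's lens, at mid-height of the rim: 82 mm in front of the loupe's origin and 9 mm above its underside
- handle (a point): Point of the loupe's handle at its mid-height, right above the origin (9 mm above the underside): a good place to grip across the 18 mm width
- slide_box: Bystander: closed slide storage box, blue with white lid, 100 x 90 mm and 34 mm high, loose. Origin: centre of its underside
- oil_bottle: Bystander: small amber immersion-oil bottle, 30 mm across, 78 mm high, loose. Origin: centre of its underside
- objective_case: Bystander: clear case with a microscope objective in it, 45 mm across, 76 mm high, loose. Origin: centre of its underside
Things that resemble listed ones, but are neither listed nor needed, are in the scene too. What is shaped like the loupe but blue or purple is not meant.

How it is judged:
On the way, in this order (a step that is already met when the one before it is completed fails the run):
1. the tray is seated against its stop (within 1.5 mm), the loupe still lying on the bench (value of joint tray below 0.0015 m and height (world z) of lens below 0.03 m), for 0.2 s.
2. the loupe is picked up (height (world z) of lens above 0.05 m and contact force between the fingers and loupe above 1 N), for 0.2 s.
At the end, for the whole second after the job is handed in: Tray still seated (within 2.5 mm); the gripper holds the loupe in the air, lens centre within 10 mm sideways of the slide's centre, mid-rim within 6 mm of the collar's mid-height, level within 0.10 rad, still (under 15 mm/s), touching no part of the light base (value of joint tray below 0.0025 m and horizontal distance between lens and specimen below 0.01 m and z of lens in the frame of collar_mid between -0.006 and 0.006 m and angle between the z axis of loupe and the z axis of base, either way round below 0.1 rad and linear speed of loupe below 0.015 m/s and angular speed of loupe below 0.15 rad/s and contact force between the fingers and loupe above 1 N and contact force between loupe and base below 0.1 N); the arm keeps its last pose, push and grip.
It fails at once if the glass slide is touched (contact force between anything else and slide above 0.5 N).
It fails at once if the tray is pushed roughly (over 30 N) (contact force between anything else and tray above 30 N).
It fails at once if the collar is shifted by more than 4 mm (distance of collar_mid from where it was at the start of the episode above 0.004 m).
It fails at once if a bystander is disturbed (moved more than 15 mm) (distance of any of slide_box, oil_bottle, objective_case from where it was at the start of the episode above 0.015 m).
It also fails if it takes over 58 s, if anything falls off the work surface, if the arm or the gripper's body presses on something with over 40 N, if the wrist force passes 120 N, or if a joint passes its speed limit or range.

## Robot

A 6-joint arm with a two-finger parallel gripper is mounted at the origin on the work surface. World frame = base frame: x ahead of the robot, y to its left, z up, the work surface at z = 0. Lengths are in m, angles in rad, forces in N, time in s.
With the tool pointing down it reaches from about 0.375 to 0.9 m from the base axis. Payload 3.1 kg.
Tool frame: the origin (TCP) lies midway between the tips of the shut fingers; the grasp point (between the pads) lies 19 mm behind it; x points along the fingers, z is the direction in which the jaws open and shut, and the axes are right-handed (so a half turn about x gives the same grasp; the last joint's range is limited). The gripper opens to 87 mm and grips with 3 to 60 N. Pads are 19 mm wide; open, the fingers measure 117 mm over their backs; the gripper's body (75 mm by 190 mm) begins 51 mm behind the grasp point.
Start: joints at [-1.302, 0.527, 1.433, -0, 1.181, -0.178], TCP at [0.27, -0.564, 0.223] pointing down, gripper open.
Joint ranges: [-3.08, 3.08], [-0.75, 2.2], [0.22, 2.44], [-1.43, 4.57], [0, 2.65], [-2.85, 2.85]. Speed limits (rad/s): [2.79, 2.79, 3.14, 3.14, 3.14, 3.14].

## Interface

Orientations are given as a unit quaternion [x, y, z, w].
In Python, from rig import robot, optics, workorder gives the robot as it stands.
- The arm moves only by the tool arm_command, never from a script. Its argument "plan" is a list of rows, each a list of 7 numbers: the shift along the tool's x, y, z in cm, then the turn, a rotation vector about the tool's x, y, z in rad, then the finger opening in cm, from 0 to 8.7. In form: [[x, y, z, ax, ay, az, gripper], ...]. A call has 1 to 12 rows; each row shifts and turns the pose as measured when the row begins, along the tool's axes as they then stand; what a row does not reach is not made up. A row lasts 1/8 s, in which the tool goes at most 62.5 mm and 10.7 degrees, less where a joint would pass 70% of its speed; a pose out of reach is approached as far as the arm can. A call with a gripper value outside its range is refused whole. The fingers move at their own pace and stop on an object; "grip_force" is the grip in N (left out, the last holds). Time passes only in rows, so rows that do not move let the fingers close. It gives the time, the measured TCP pose, the force and the opening at its end, in the units of the state.
- robot.get_obs(): the state, without advancing time (a new reading comes with each control period).
- optics.camera(name): name is "scene" or "top" or "wrist"; returns (picture, depth): 400x640x3 uint8, blue, green, red; 400x640 float32, m along the optical axis (not along the pixel's ray), 0 where there is no reading.
- optics.camera_info(name): a dict with "mtx" (3x3 intrinsics, pixels), "position" and "rotation" of the camera in the world; the wrist camera has in their place "tool_from_camera" (4x4, takes a point from camera to tool coordinates, whose origin is the TCP and whose axes are the tool frame's). Camera axes: x right, y down, z forward; pixel columns grow to the right and rows downward; lengths in m; the calibration is good to about 2 mm. A picture is of the moment at which its call begins: read the wrist's pose just before it. camera_info takes no time and is no camera call.
- workorder.hand_in(): hands the job in, once; it reports no verdict.
The state is a dict: "time": time; "q": joint angles; "joint_velocities": joint speeds; "joint_torque": joint torques, N m; "position": TCP position; "tool_rot": TCP orientation; "ft_force": force on the tool from outside, world axes, zero at the start; "moment": the same for the moment, N m; "grip_width": finger opening in m.
Only numpy, scipy, OpenCV 4.12 (cv2) and the standard library are available. Lean on these libraries where they do the work, as an engineer would, in place of code of your own. Each camera call takes 0.05 s, during which the arm holds its last target. There are 200 camera calls.

## Working session

There is one attempt and no reset: what is moved stays moved. The work goes in short steps, Python scripts to look and compute and a tool call to move; the robot and the scene stay as the last step left them, time stands still between calls to the robot, and variables do not carry over. Pictures are saved under pics/ and viewed, about 8 in all and at most 12, crops included, and the job is handed in when it is done.

Besides the shell and the picture viewer there is one more tool, called after "Request:" by a JSON object that holds its "method" and its "body", one argument or row to a line. arm_command: Moves the arm, as the interface text tells. Its arguments: {"type":"object","properties":{"plan":{"type":"array"},"grip_force":{"type":"number"}},"required":["plan"]}

```bash
mkdir -p pics; ls
cat > h.py <<'E'
import numpy as np, cv2, pickle
from scipy.spatial.transform import Rotation as R
from rig import robot, optics, workorder
def snap(name,tag):
    o=robot.get_obs(); im,d=optics.camera(name); ci=optics.camera_info(name)
    K=np.array(ci['mtx'])
    if name=='wrist':
        T=np.eye(4);T[:3,:3]=R.from_quat(o['tool_rot']).as_matrix();T[:3,3]=o['position'];T=T@np.array(ci['tool_from_camera'])
    else:
        T=np.eye(4);r=np.array(ci['rotation']);T[:3,:3]=r if r.shape==(3,3) else R.from_quat(r).as_matrix();T[:3,3]=ci['position']
    cv2.imwrite(f'pics/{tag}.png',im); np.savez(f'{tag}.npz',im=im,d=d,K=K,T=T); return im,d,K,T
def load(tag): z=np.load(f'{tag}.npz'); return z['im'],z['d'],z['K'],z['T']
def cloud(d,K,T):
    v,u=np.mgrid[:d.shape[0],:d.shape[1]]
    P=np.stack([(u-K[0,2])/K[0,0]*d,(v-K[1,2])/K[1,1]*d,d],-1)
    P=P@T[:3,:3].T+T[:3,3]; P[d==0]=np.nan; return P
def atz(u,v,z,K,T):
    r=T[:3,:3]@np.linalg.solve(K,[u,v,1.]); return T[:3,3]+r*(z-T[2,3])/r[2]
E
python3 - <<'E'
from h import *
for n in('top','scene'):
    im,d,K,T=snap(n,n); print(n,K.tolist(),T.round(3).tolist())
print(robot.get_obs())
E
```

```text
pics
top [[460.96772552298376, 0.0, 313.5290771680523], [0.0, 460.96772552298376, 201.12994869909724], [0.0, 0.0, 1.0]] [[0.027, -0.981, 0.194, 0.214], [-1.0, -0.026, 0.005, 0.038], [-0.0, -0.194, -0.981, 1.408], [0.0, 0.0, 0.0, 1.0]]
scene [[504.5122455157899, 0.0, 310.9690172402692], [0.0, 504.5122455157899, 203.32360873220065], [0.0, 0.0, 1.0]] [[0.814, 0.308, -0.493, 1.08], [0.581, -0.452, 0.677, -0.756], [-0.015, -0.837, -0.547, 0.768], [0.0, 0.0, 0.0, 1.0]]
{'time': 0.1, 'q': array([-1.30251100e+00,  5.28389876e-01,  1.43376343e+00, -8.76165314e-06,
        1.18140484e+00, -1.78521559e-01]), 'joint_velocities': array([ 0.00032734, -0.00363572, -0.00235082, -0.00026012,  0.00032642,
       -0.00142679]), 'joint_torque': array([-4.88750684e-04, -4.40986311e+01, -1.77150321e+01,  6.34432049e-02,
        5.34155779e-02, -3.54523638e-05]), 'position': array([ 0.26989043, -0.56299577,  0.22166266]), 'tool_rot': array([ 0.37726519,  0.59886461, -0.37633176,  0.5978349 ]), 'ft_force': array([-0.29630412, -0.37992406, -0.01894943]), 'moment': array([0.03650606, 0.0074584 , 0.04467547]), 'grip_width': 0.08703562697335038}
```

View pics/top.png

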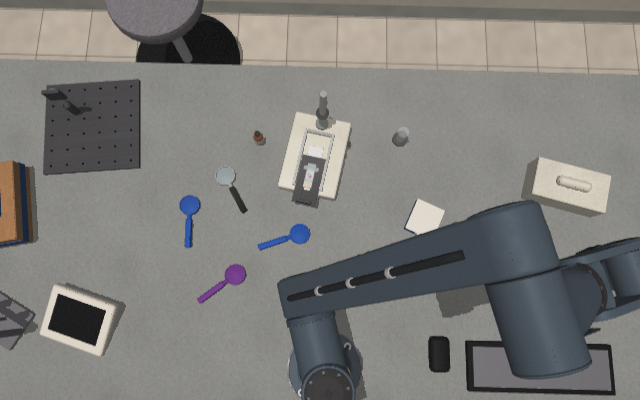

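View pics/scene.png

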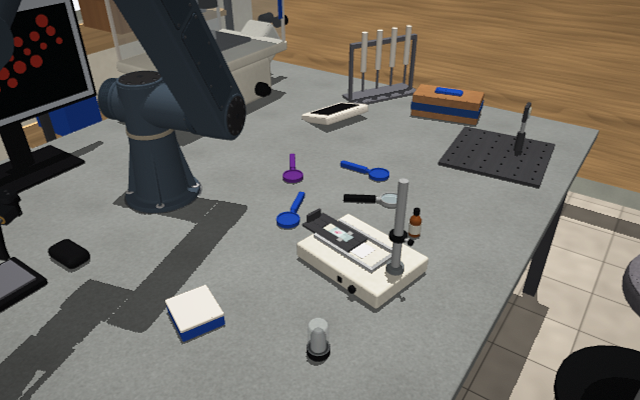

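The top view shows the base around (315,157), its tab near (306,202), and the loupe handle near (238,198) with the lens at (226,176). The blue and purple loupes are decoys. In the scene view the collar is near (398,237).

Run:
```python
from h import *
im,d,K,T=load('top'); P=cloud(d,K,T)
def rect(m,n):
    q=P[m][:,:2].astype(np.float32); r=cv2.minAreaRect(q*1000); print(n,len(q),r)
u,v=np.meshgrid(range(640),range(400))
roi=(u>270)&(u<360)&(v>85)&(v<215)
rect(roi&(abs(P[...,2]-.045)<.006),'base')
roi2=(u>205)&(u<255)&(v>155)&(v<220)
g=im.astype(int).sum(2)
rect(roi2&(g<200)&(P[...,2]>.006)&(P[...,2]<.04),'handle')
rect(roi2&(P[...,2]>.006)&(P[...,2]<.04),'loupe')
for n,(a,b,z) in dict(lens=(226,176,.015),collar=(322,112,.14)).items(): print(n,atz(a,b,z,K,T).round(3))
cv2.imwrite('pics/c1.png',cv2.resize(im[80:225,200:360],None,fx=5,fy=4.1*5/4.1,interpolation=cv2.INTER_CUBIC)[:, :800][:600*2][:725])
c=cv2.resize(im[85:220,205:360],None,fx=4.4,fy=4.4,interpolation=cv2.INTER_CUBIC);cv2.imwrite('pics/c1.png',c)
# collar from scene
im,d,K,T=load('scene');P=cloud(d,K,T)
c=cv2.resize(im[170:290,330:450],None,fx=5,fy=5,interpolation=cv2.INTER_CUBIC);cv2.imwrite('pics/c2.png',c)
for v in range(176,280,3):
    print(v,im[v,396:404:2].sum(1).tolist(),P[v,398].round(3),P[v,401].round(3))
```

```text
base 3325 ((614.42578125, 50.183082580566406), (179.331298828125, 285.8718566894531), 78.76416015625)
handle 156 ((489.1675720214844, 280.04473876953125), (87.72343444824219, 17.19743537902832), 30.65929412841797)
loupe 505 ((524.42236328125, 307.44671630859375), (188.7402801513672, 139.97933959960938), 5.370429039001465)
lens [0.562 0.32  0.015]
collar [0.731 0.027 0.14 ]
176 [448, 449, 446, 441] [ 0.517  0.465 -0.   ] [ 0.525  0.47  -0.   ]
179 [448, 452, 558, 546] [ 0.525  0.45  -0.001] [0.727 0.026 0.271]
182 [451, 300, 426, 546] [0.725 0.017 0.269] [0.731 0.018 0.27 ]
185 [455, 276, 283, 311] [0.726 0.017 0.262] [0.732 0.016 0.265]
188 [455, 252, 290, 310] [0.726 0.018 0.255] [0.733 0.017 0.258]
191 [457, 235, 293, 314] [0.727 0.018 0.248] [0.735 0.012 0.254]
194 [337, 254, 306, 314] [0.728 0.016 0.243] [0.735 0.015 0.246]
197 [513, 261, 308, 314] [0.729 0.015 0.237] [0.735 0.016 0.238]
200 [413, 272, 311, 313] [0.731 0.013 0.232] [0.736 0.015 0.232]
203 [339, 281, 317, 322] [0.73  0.015 0.223] [0.736 0.017 0.224]
206 [261, 290, 314, 322] [0.731 0.014 0.217] [0.736 0.018 0.217]

[... 850 characters left out ...]
 286, 681] [0.738 0.018 0.113] [0.709 0.102 0.045]
251 [323, 327, 264, 707] [0.739 0.019 0.104] [0.714 0.091 0.046]
254 [323, 324, 319, 695] [0.74  0.018 0.097] [0.72  0.079 0.048]
257 [324, 320, 409, 699] [0.741 0.017 0.091] [0.725 0.07  0.047]
260 [321, 314, 475, 697] [0.74  0.021 0.079] [0.729 0.061 0.047]
263 [327, 304, 347, 376] [0.739 0.024 0.068] [0.741 0.035 0.062]
266 [329, 294, 188, 315] [0.742 0.02  0.064] [0.745 0.029 0.059]
269 [199, 202, 205, 199] [0.744 0.015 0.06 ] [0.748 0.022 0.058]
272 [224, 222, 212, 197] [0.745 0.015 0.053] [0.75  0.021 0.051]
275 [299, 303, 382, 574] [0.748 0.011 0.048] [0.752 0.018 0.045]
278 [379, 394, 417, 518] [0.751 0.006 0.045] [0.755 0.011 0.044]
```

View pics/c1.png

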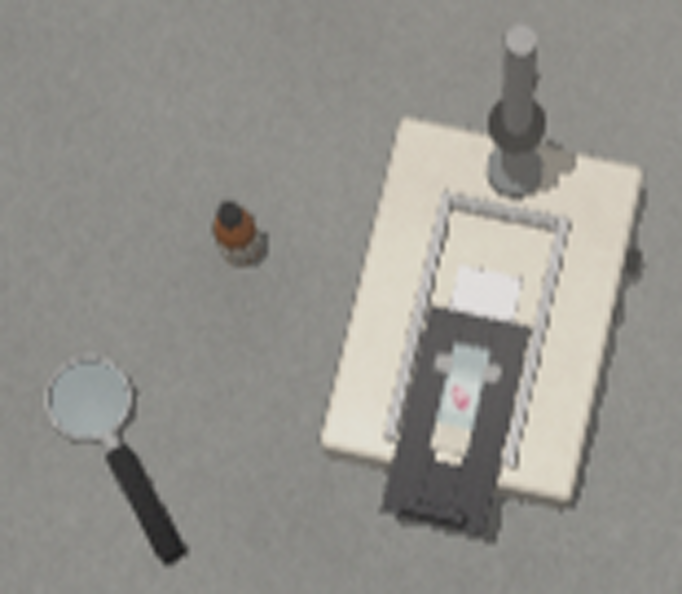

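View pics/c2.png

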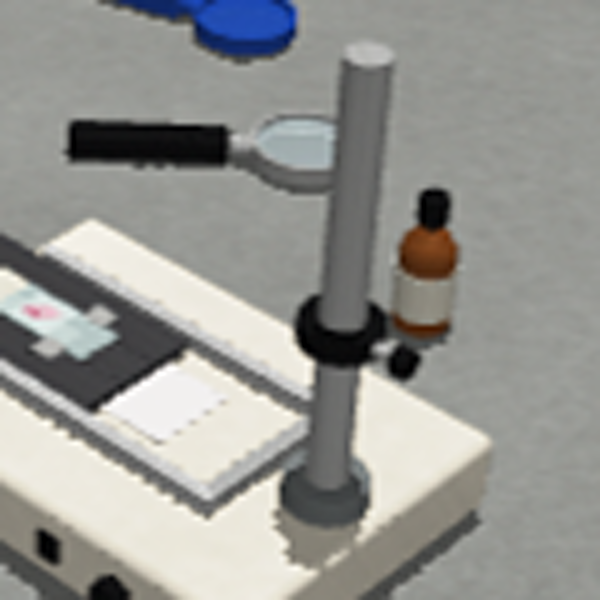

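Run:
```python
from h import *
from scipy.optimize import least_squares
im,d,K,T=load('top')
f=lambda x,y,z:atz(205+x/4.4,85+y/4.4,z,K,T)
C=np.array([f(403,120,.045),f(640,170,.045),f(575,500,.045),f(325,447,.045)])[:,:2]
L=np.array([[125,90],[125,-90],[-125,-90],[-125,90]])/1000
s=least_squares(lambda p:(p[:2]+L@np.array([[np.cos(p[2]),np.sin(p[2])],[-np.sin(p[2]),np.cos(p[2])]])-C).ravel(),[.61,.05,-.2])
print('base',s.x,'res mm',(s.fun*1000).round(1))
p=s.x;c,sn=np.cos(p[2]),np.sin(p[2]);W=lambda x,y:p[:2]+[c*x-sn*y,sn*x+c*y]
print('column',W(.098,0),'coltop img',f(521,40,.27))
print('spec seated',W(-.01,0),'tab seated',W(-.094,0))
for n,a in dict(spec=(461,398,.0555),tabtop=(437,513,.0735),lens=(90,399,.012),lenstop=(90,397,.015),hend=(175,555,.016),hfront=(117,450,.016),bottle=(230,212,.078)).items():
    q=f(*a)[:2]; r=q-p[:2]; print(n,q.round(4),'in base',np.round([c*r[0]+sn*r[1],-sn*r[0]+c*r[1]],4))
# collar fit in scene
im,d,K,T=load('scene'); axis=W(.098,0)
g=im.astype(int).sum(2); M=np.zeros(g.shape,bool); M[228:246,388:408]=g[228:246,388:408]<170
M[:,409:]=0
v,u=np.nonzero(M); print('dark u',u.min(),u.max(),'v',v.min(),v.max())
th=np.linspace(0,2*np.pi,73)
best=[]
for ax in (axis,f(521,40,.27)[:2]):
  for z in np.arange(.115,.165,.001):
    pts=np.array([[ax[0]+.019*np.cos(t),ax[1]+.019*np.sin(t),z+h] for t in th for h in(-.006,.006)])
    q=(pts-T[:3,3])@T[:3,:3]; q=q[:,:2]/q[:,2:]*[K[0,0],K[1,1]]+K[:2,2]
    S=8;hull=cv2.convexHull((q*S).astype(np.int32)); m=np.zeros((400*S,640*S),np.uint8); cv2.fillConvexPoly(m,hull,1)
    m=cv2.resize(m,(640,400),interpolation=cv2.INTER_AREA); m=np.zeros((400,640),np.uint8); cv2.fillConvexPoly(m,(hull/S).round().astype(np.int32),1)
    Mm=M[225:250,385:408];mm=m[225:250,385:408]>0
    Mm=Mm.copy(); 
    best.append(((Mm&mm).sum()/(Mm|mm).sum(),round(z,3),ax.round(3).tolist(),q.min(0).round(1).tolist(),q.max(0).round(1).tolist()))
best.sort(key=lambda b:-b[0]);print(*best[:6],sep='\n')
```

```text
base [ 0.62975913  0.04357658 -0.18365019] res mm [ 2.8  3.   3.  -4.8 -3.  -1.1 -2.8  3. ]
column [0.72611112 0.02567986] coltop img [0.72787832 0.02600899 0.27      ]
spec seated [0.61992729 0.04540277] tab seated [0.53733986 0.06074282]
spec [0.5607 0.059 ] in base [-0.0707  0.0026]
tabtop [0.4762 0.0726] in base [-0.1563  0.0005]
lens [0.5641 0.3228] in base [-0.1155  0.2625]
lenstop [0.5648 0.3223] in base [-0.1148  0.2622]
hend [0.4528 0.2556] in base [-0.2127  0.1762]
hfront [0.5267 0.3006] in base [-0.1483  0.2339]
bottle [0.6827 0.2214] in base [0.0195 0.1845]
dark u 389 407 v 229 243
(np.float64(0.4666666666666667), np.float64(0.136), [0.726, 0.026], [385.9, 227.5], [404.8, 243.1])
(np.float64(0.46551724137931033), np.float64(0.135), [0.726, 0.026], [385.8, 227.9], [404.7, 243.5])
(np.float64(0.4634146341463415), np.float64(0.133), [0.726, 0.026], [385.8, 228.7], [404.7, 244.3])
(np.float64(0.4586206896551724), np.float64(0.134), [0.726, 0.026], [385.8, 228.3], [404.7, 243.9])
(np.float64(0.4536082474226804), np.float64(0.137), [0.726, 0.026], [385.9, 227.1], [404.8, 242.7])
(np.float64(0.44482758620689655), np.float64(0.132), [0.726, 0.026], [385.7, 229.1], [404.6, 244.7])
```

```bash
cat > go.py <<'E'
import sys
from h import *
def go(x,y,z,jaw_deg,step=.055,rs=.17):
    o=robot.get_obs(); Rm=R.from_quat(o['tool_rot']); p=np.array(o['position'])
    tx=np.array([0,0,-1.]); a=np.radians(jaw_deg); cand=[]
    for b in (a,a+np.pi):
        tz=np.array([np.cos(b),np.sin(b),0]); G=R.from_matrix(np.stack([tx,np.cross(tz,tx),tz],1)); cand.append(((Rm.inv()*G).magnitude(),G))
    G=min(cand,key=lambda c:c[0])[1]; rv=(Rm.inv()*G).as_rotvec(); dp=np.array([x,y,z])-p
    n=int(max(np.ceil(np.linalg.norm(dp)/step),np.ceil(np.linalg.norm(rv)/rs),1))
    print('from',p.round(4),'t',o['time'],'F',np.round(o['ft_force'],1),'q6',np.round(o['q'][5],2),'jaw',np.degrees(np.arctan2(*Rm.as_matrix()[[1,0],2])).round(1),'n',n)
    for i in range(n):
        s=(Rm*R.from_rotvec(rv*i/n)).inv().apply(dp/n)*100
        print([*s.round(2).tolist(),*(rv/n).round(3).tolist()])
if __name__=='__main__': go(*map(float,sys.argv[1:]))
E
python3 go.py 0.43 0.081 0.16 79.5
```

```text
from [ 0.2699 -0.563   0.2217] t 0.1 F [-0.3 -0.4 -0. ] q6 -0.18 jaw -64.4 n 13
[0.48, 3.25, -3.93, 0.048, -0.0, 0.0]
[0.48, 3.06, -4.09, 0.048, -0.0, 0.0]
[0.48, 2.85, -4.23, 0.048, -0.0, 0.0]
[0.48, 2.65, -4.36, 0.048, -0.0, 0.0]
[0.48, 2.43, -4.49, 0.048, -0.0, 0.0]
[0.48, 2.21, -4.6, 0.048, -0.0, 0.0]
[0.48, 1.99, -4.7, 0.048, -0.0, 0.0]
[0.48, 1.76, -4.79, 0.048, -0.0, 0.0]
[0.48, 1.52, -4.87, 0.048, -0.0, 0.0]
[0.48, 1.28, -4.94, 0.048, -0.0, 0.0]
[0.48, 1.04, -5.0, 0.048, -0.0, 0.0]
[0.48, 0.8, -5.04, 0.048, -0.0, 0.0]
[0.48, 0.55, -5.07, 0.048, -0.0, 0.0]
```

Request:
{"method": "arm_command", "body": {
  "plan": [
    [0.5, 3.25, -3.95, 0.048, 0, 0, 0],
    [0.5, 3.05, -4.1, 0.048, 0, 0, 0],
    [0.5, 2.85, -4.25, 0.048, 0, 0, 0],
    [0.5, 2.65, -4.35, 0.048, 0, 0, 0],
    [0.5, 2.45, -4.5, 0.048, 0, 0, 0],
    [0.5, 2.2, -4.6, 0.048, 0, 0, 0],
    [0.5, 2, -4.7, 0.048, 0, 0, 0],
    [0.5, 1.75, -4.8, 0.048, 0, 0, 0],
    [0.5, 1.5, -4.85, 0.048, 0, 0, 0],
    [0.5, 1.3, -4.95, 0.048, 0, 0, 0],
    [0.5, 1.05, -5, 0.048, 0, 0, 0],
    [0.5, 0.8, -5.05, 0.048, 0, 0, 0]
  ],
  "grip_force": 5
}}

```text
time: 1.6
position: [0.4261, 0.0446, 0.1582]
tool_rot: [0.539, 0.459, -0.538, 0.459]
ft_force: [0.3, 0.3, -0.2]
grip_width: 0.0007
```

```bash
python3 go.py 0.43 0.081 0.12 79.5; python3 -c "
from h import *
im,d,K,T=snap('wrist','w1'); print(T.round(3),K)"
```

```text
from [0.4261 0.0446 0.1582] t 1.6 F [ 0.3  0.3 -0.2] q6 1.57 jaw -99.1 n 1
[3.83, -0.2, -3.65, 0.024, -0.001, -0.001]
[[-0.159 -0.95  -0.268  0.499]
 [-0.987  0.152  0.045  0.033]
 [-0.002  0.272 -0.962  0.321]
 [ 0.     0.     0.     1.   ]] [[309.07771624   0.         321.63458026]
 [  0.         309.07771624 199.90393851]
 [  0.           0.           1.        ]]
```

View pics/w1.png

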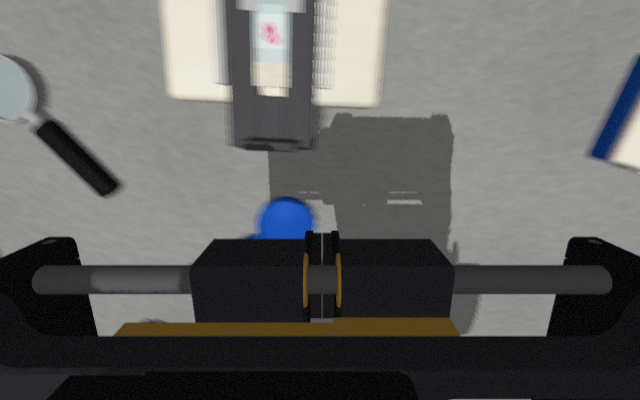

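The wrist view shows the tab's top near (274,143), the specimen at (270,33), and the loupe handle running from (40,122) to (113,188).

```bash
python3 - <<'E'
from h import *
im,d,K,T=load('w1');P=cloud(d,K,T)
for n,a in dict(tabtop=(274,141,.0735),spec=(270,33,.0555),hf=(42,124,.018),hr=(112,188,.018),lens=(8,88,.015),bFL=(168,97,.045),bFR=(379,105,.045)).items(): print(n,atz(*a,K,T).round(4), P[a[1],a[0]].round(4))
print(P[100:156:3,274].round(4))
E
python3 go.py 0.437 0.079 0.061 79.5
```

```text
tabtop [0.4837 0.0743 0.0735] [0.4836 0.0747 0.0711]
spec [0.564  0.0638 0.0555] [0.5638 0.0638 0.0559]
hf [0.531  0.2989 0.018 ] [0.5312 0.2999 0.0168]
hr [0.4603 0.2543 0.018 ] [0.4603 0.2544 0.0179]
lens [0.5674 0.3198 0.015 ] [0.5677 0.321  0.0137]
bFL [0.5323 0.1605 0.045 ] [5.377e-01 1.811e-01 4.000e-04]
bFR [ 0.4974 -0.0155  0.045 ] [ 0.4974 -0.016   0.0425]
[[0.5151 0.0709 0.0541]
 [0.5128 0.0715 0.0529]
 [0.5105 0.0719 0.0537]
 [0.5081 0.0722 0.0549]
 [0.5058 0.0727 0.0543]
 [0.5034 0.0732 0.0545]
 [0.5011 0.0738 0.0538]
 [0.4987 0.0742 0.0541]
 [0.4963 0.0746 0.0547]
 [0.4939 0.0752 0.0541]
 [0.4915 0.0757 0.0539]
 [0.489  0.0763 0.0534]
 [0.4866 0.0765 0.0551]
 [0.4842 0.0771 0.0544]
 [0.483  0.0743 0.0744]
 [0.4806 0.0751 0.0726]
 [0.4783 0.0753 0.0738]
 [0.4759 0.076  0.073 ]
 [0.4662 0.089  0.001 ]]
from [0.4266 0.0497 0.1579] t 1.65 F [1.1 3.3 0.3] q6 1.57 jaw -99.0 n 2
[4.85, 0.28, -1.5, 0.013, -0.002, -0.001]
[4.85, 0.26, -1.52, 0.013, -0.002, -0.001]
```

Request:
{"method": "arm_command", "body": {
  "plan": [
    [1, 0.2, -2.9, 0.02, 0, 0, 0],
    [4.4, 0.2, -0.1, 0.01, 0, 0, 0],
    [4.3, 0.1, 0, 0, 0, 0, 0],
    [0, 0, 0, 0, 0, 0, 0]
  ]
}}

```text
time: 2.15
position: [0.4384, 0.0824, 0.059]
tool_rot: [0.545, 0.453, -0.54, 0.453]
ft_force: [-0.1, 0.9, -0.5]
grip_width: 0.0002
```

```bash
python3 go.py 0.48 0.072 0.061 79.4
```

```text
from [0.4384 0.0824 0.059 ] t 2.15 F [-0.1  0.9 -0.5] q6 1.67 jaw -100.3 n 1
[-0.18, 4.28, 0.28, 0.006, -0.005, -0.004]
```

Request:
{"method": "arm_command", "body": {
  "plan": [
    [-0.1, 0.8, 0.1, 0, 0, 0, 0],
    [0, 0.8, 0.05, 0, 0, 0, 0],
    [0, 0.5, 0, 0, 0, 0, 0],
    [0, 0.5, 0, 0, 0, 0, 0],
    [0, 0.5, 0, 0, 0, 0, 0],
    [0, 0.5, 0, 0, 0, 0, 0],
    [0, 0.6, 0, 0, 0, 0, 0],
    [0, 0.6, 0, 0, 0, 0, 0],
    [0, 0.6, 0, 0, 0, 0, 0],
    [0, 0.6, 0, 0, 0, 0, 0],
    [0, 0.6, 0, 0, 0, 0, 0],
    [0, 0, 0, 0, 0, 0, 0]
  ]
}}

```text
time: 3.65
position: [0.5081, 0.0671, 0.0649]
tool_rot: [0.546, 0.452, -0.54, 0.454]
ft_force: [0.8, 0.8, -0.3]
grip_width: 0.0003
```

```bash
python3 go.py 0.523 0.064 0.060 79.4
```

```text
from [0.5081 0.0671 0.0649] t 3.65 F [ 0.8  0.8 -0.3] q6 1.66 jaw -100.3 n 1
[0.51, 1.52, 0.04, 0.005, -0.005, -0.008]
```

Request:
{"method": "arm_command", "body": {
  "plan": [
    [0.3, 0.4, 0, 0, 0, -0.005, 0],
    [0.1, 0.4, 0, 0, 0, 0, 0],
    [0.05, 0.3, 0, 0, 0, 0, 0],
    [0.05, 0.3, 0, 0, 0, 0, 0]
  ]
}}

```text
time: 4.15
position: [0.5222, 0.0649, 0.0598]
tool_rot: [0.545, 0.454, -0.541, 0.452]
ft_force: [-1.9, -0.2, 2.2]
grip_width: 0.0004
```

Request:
{"method": "arm_command", "body": {
  "plan": [
    [0, 0.3, 0, 0, 0, 0, 0],
    [0, 0.3, 0, 0, 0, 0, 0]
  ]
}}

```text
time: 4.4
position: [0.5274, 0.0639, 0.0597]
tool_rot: [0.544, 0.454, -0.542, 0.452]
ft_force: [-5.3, 0.7, 4.4]
grip_width: 0.0009
```

Request:
{"method": "arm_command", "body": {
  "plan": [
    [-0.05, 0.2, 0, 0, 0, 0, 0],
    [0, 0.2, 0, 0, 0, 0, 0]
  ]
}}

```text
time: 4.65
position: [0.5273, 0.0639, 0.0596]
tool_rot: [-0.542, -0.457, 0.544, -0.449]
ft_force: [-5.3, 0.9, 4.5]
grip_width: 0.0004
```

Request:
{"method": "arm_command", "body": {
  "plan": [
    [0, 0.2, 0, 0, 0, 0, 0],
    [0, 0.2, 0, 0, 0, 0, 0]
  ]
}}

```text
time: 4.9
position: [0.5272, 0.0639, 0.0596]
tool_rot: [-0.54, -0.459, 0.546, -0.447]
ft_force: [-5.7, 0.5, 6.0]
grip_width: 0.0008
```

```bash
python3 -c "
from h import *
im,d,K,T=snap('top','t2'); cv2.imwrite('pics/t2c.png',cv2.resize(im[85:220,255:360],None,fx=5,fy=4.4,interpolation=cv2.INTER_CUBIC));im,d,K,T=snap('scene','s2');cv2.imwrite('pics/s2c.png',cv2.resize(im[170:290,290:450],None,fx=5,fy=5,interpolation=cv2.INTER_CUBIC))
print(robot.get_obs()['ft_force'])"
```

```text
[-5.0199887   0.84510107  4.77717316]
```

View pics/s2c.png

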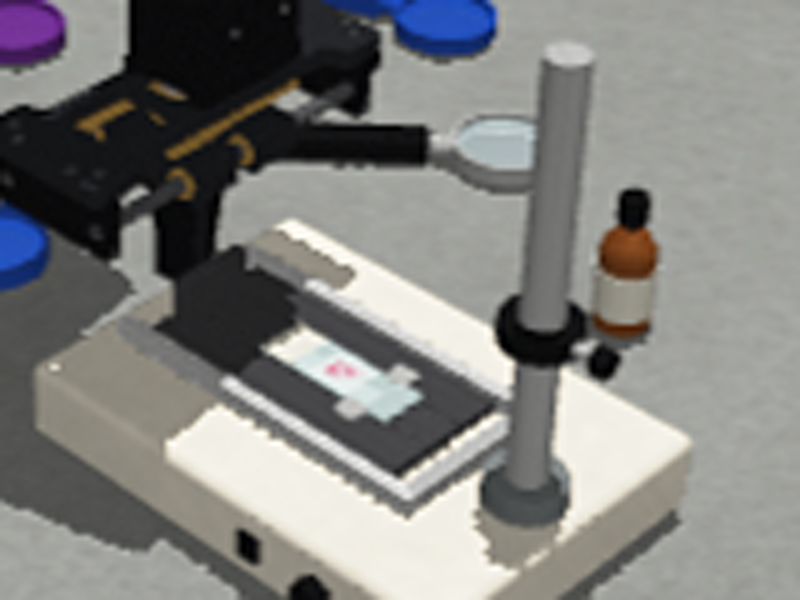

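The tray's rear edge now lies at the stop bar, near (495,405), and the motion has stalled at about 5 N. I'll push a little harder to confirm it has seated.

Request:
{"method": "arm_command", "body": {
  "plan": [
    [-0.1, 0.4, 0, 0, 0, 0.005, 0],
    [-0.1, 0.4, 0, 0, 0, 0.01, 0],
    [-0.1, 0.5, 0, 0, 0, 0.01, 0]
  ]
}}

```text
time: 5.38
position: [0.5273, 0.0639, 0.0597]
tool_rot: [-0.539, -0.459, 0.547, -0.447]
ft_force: [-8.9, 2.2, 2.2]
grip_width: 0.0004
```

Run:
```python
from h import *
print(R.from_quat(robot.get_obs()['tool_rot']).as_matrix().round(3))
im,d,K,T=load('s2');P=cloud(d,K,T)
for n,a in dict(spec=(290+342/5,170+371/5,.0555),collfront=(0,0,0)).items():
    if n=='spec':print(n,atz(*a,K,T).round(4))
# project tray rear edge centre when seated: tray rear = tab front(-.098)+.150
p=[.6298,.0436,-.1850]
for x,y,z in((.052,-.036,.0535),(.052,.036,.0535),(-.01,0,.0555)):
    w=np.array([p[0]+np.cos(p[2])*x-np.sin(p[2])*y,p[1]+np.sin(p[2])*x+np.cos(p[2])*y,z]); q=(w-T[:3,3])@T[:3,:3]; q=q/q[2]; uv=(K@q)[:2]; print((uv-[290,170])*5)
im,d,K,T=load('t2')
hsv=cv2.cvtColor(im,cv2.COLOR_BGR2HSV); m=(hsv[...,1]>70)&((hsv[...,0]>160)|(hsv[...,0]<5)); m[:, :290]=0;m[:,350:]=0;m[:90]=0;m[220:]=0
v,u=np.nonzero(m);print(len(u),u.mean(),v.mean(),atz(u.mean(),v.mean(),.0555,K,T).round(4))
im,d,K,T=load('top')
hsv=cv2.cvtColor(im,cv2.COLOR_BGR2HSV); m=(hsv[...,1]>70)&((hsv[...,0]>160)|(hsv[...,0]<5)); m[:, :290]=0;m[:,350:]=0;m[:90]=0;m[220:]=0
v,u=np.nonzero(m);print(len(u),atz(u.mean(),v.mean(),.0555,K,T).round(4))
```

```text
[[-0.02   0.984 -0.179]
 [ 0.007 -0.179 -0.984]
 [-1.    -0.021 -0.003]]
spec [0.6275 0.0472 0.0555]
[376.59412177 468.23221338]
[481.29226545 395.70749461]
[326.03348073 367.25967265]
0 nan nan [nan nan nan]
1 [0.559  0.0583 0.0555]<stdin>:12: RuntimeWarning: Mean of empty slice.
  ret = ret.dtype.type(ret / rcount)
```

Request:
{"method": "arm_command", "body": {
  "plan": [
    [0, -1, 0, 0, 0, 0, 0],
    [0, -1.5, 0, 0, 0, -0.02, 0],
    [-4, -1, 0, 0, 0, 0, 0],
    [-5, 0, 0, 0, 0, 0, 4],
    [-5, 1, 0, 0, 0, 0, 8.7],
    [0, 0, 0, 0, 0, 0, 8.7],
    [0, 0, 0, 0, 0, 0, 8.7]
  ]
}}

```text
time: 6.25
position: [0.5104, 0.0667, 0.2045]
tool_rot: [-0.537, -0.462, 0.549, -0.444]
ft_force: [-0.1, 0.8, 0.3]
grip_width: 0.0326
```

```bash
python3 -c "
from h import *
o=robot.get_obs();print(o['position'],o['ft_force'],abs(o['joint_velocities']).max())
im,d,K,T=snap('wrist','w2')
im,d,K,T=snap('top','t3'); a=cv2.resize(im[85:220,270:360],None,fx=4.4,fy=4.4,interpolation=cv2.INTER_CUBIC)
w=load('w2')[0]; print(a.shape)
cv2.imwrite('pics/t3c.png',a); cv2.imwrite('pics/w2c.png',cv2.resize(w[:230,180:480],None,fx=2.6,fy=2.6,interpolation=cv2.INTER_CUBIC))
"
```

```text
[0.51037164 0.0667279  0.20452962] [-0.11251751  0.77066711  0.26390603] 0.033568187107409275
(594, 396, 3)
```

View pics/w2c.png

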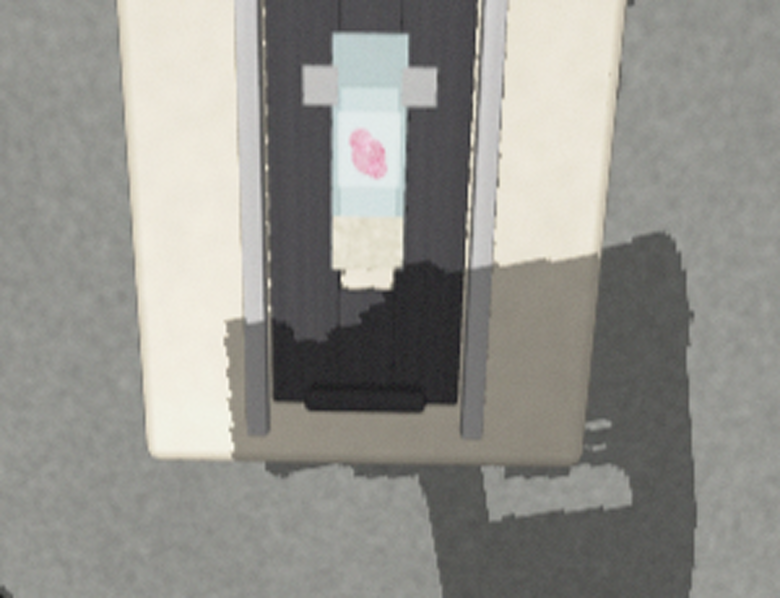

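The wrist view shows the slide running from (371,33) at the rear to (368,270) at the front, with the tab's top at (366,390) and the base's front corners at (150,457) and (580,462).

Run:
```python
from h import *
im,d,K,T=load('w2');P=cloud(d,K,T)
D=dict(sr=(371,33,.0555),sf=(368,270,.0555),sf2=(368,289,.0555),stain=(368,155,.0555),tabrear=(366,385,.0735),tabfront=(366,408,.0735),FL=(150,459,.044),FR=(580,463,.044),L1=(122,0,.045),R1=(626,0,.045))
Q={}
for n,(x,y,z) in D.items(): Q[n]=atz(180+x/2.6,y/2.6,z,K,T)[:2]; print(n,Q[n].round(4))
g=lambda a,b:np.linalg.norm(Q[a]-Q[b]).round(4)
print('slide',g('sr','sf'),g('sr','sf2'),'mid',(Q['sr']+Q['sf'])/2,'tabrear-slide front',g('tabrear','sf'),'base w',g('FL','FR'))
e=Q['FL']-Q['FR']; yaw=np.arctan2(-e[0],e[1]); m=(Q['FL']+Q['FR'])/2; ax=np.array([np.cos(yaw),np.sin(yaw)])
ax2=Q['sr']-Q['tabfront'];print('yaw',yaw,np.arctan2(ax2[1],ax2[0])); print('seated spec from front edge',m+ax*.115,'tab centre depth from front edge',(Q['tabrear']+Q['tabfront']-2*m)@ax/2)
```

```text
sr [0.6617 0.0396]
sf [0.5865 0.0543]
sf2 [0.5799 0.0555]
stain [0.6246 0.0474]
tabrear [0.5477 0.0621]
tabfront [0.5395 0.0636]
FL [0.5297 0.1555]
FR [ 0.4967 -0.0174]
L1 [0.6897 0.1223]
R1 [ 0.6582 -0.0494]
slide 0.0767 0.0834 mid [0.62409354 0.04695438] tabrear-slide front 0.0396 base w 0.176
yaw -0.18883412409585412 -0.19380313168259053
seated spec from front edge [0.62616897 0.04747825] tab centre depth from front edge 0.03099334083207896
```

View pics/t3c.png

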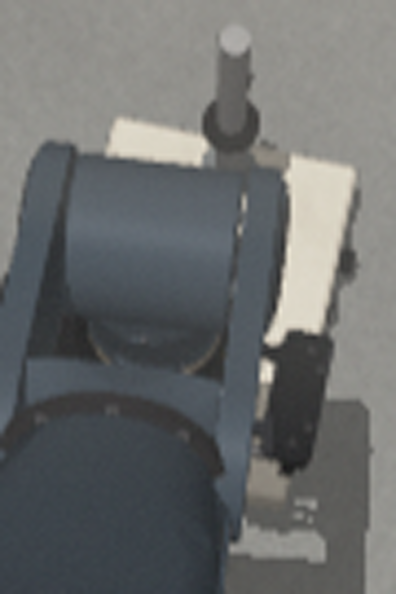

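The tab centre lies 31.0 mm behind the base's front edge, which is exactly the seated value, so the tray is seated. The specimen is at about (0.6245, 0.047). Next is the loupe.

```bash
python3 go.py 0.465 0.25 0.15 121.3
```

```text
from [0.5105 0.0667 0.204 ] t 6.35 F [ 0.1 -0.9  0.1] q6 1.66 jaw -100.3 n 5
[1.14, -1.52, -3.44, -0.145, -0.003, 0.006]
[1.12, -1.01, -3.63, -0.145, -0.003, 0.006]
[1.11, -0.48, -3.74, -0.145, -0.003, 0.006]
[1.1, 0.06, -3.77, -0.145, -0.003, 0.006]
[1.09, 0.6, -3.73, -0.145, -0.003, 0.006]
```

Request:
{"method": "arm_command", "body": {
  "plan": [
    [0.8, -1.5, -3.4, -0.145, 0, 0.006, 8.7],
    [1.1, -1, -3.6, -0.145, 0, 0.006, 8.7],
    [1.1, -0.5, -3.7, -0.145, 0, 0.006, 8.7],
    [1.1, 0.1, -3.8, -0.145, 0, 0.006, 8.7],
    [1.1, 0.6, -3.7, -0.145, 0, 0.006, 8.7],
    [0, 0, 0, 0, 0, 0, 8.7],
    [0, 0, 0, 0, 0, 0, 8.7],
    [0, 0, 0, 0, 0, 0, 8.7]
  ]
}}

```text
time: 7.35
position: [0.4577, 0.2509, 0.1433]
tool_rot: [0.341, 0.627, -0.341, 0.612]
ft_force: [-0.1, -0.6, 0.5]
grip_width: 0.0872
```

```bash
python3 -c "
from h import *
snap('wrist','w3')"; python3 go.py 0.503 0.284 0.06 121.3
```

```text
from [0.4578 0.2509 0.1434] t 7.4 F [ 0.   1.  -0.4] q6 1.27 jaw -57.7 n 2
[4.15, 2.83, -0.12, 0.009, -0.009, 0.005]
[4.16, 2.81, -0.18, 0.009, -0.009, 0.005]
```

View pics/w3.png

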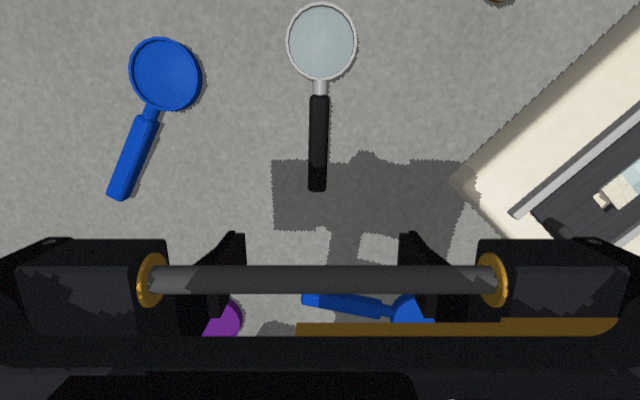

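The loupe's lens centre is at (322,41), with the handle running from (319,97) to (317,190).

```bash
python3 - <<'E'
from h import *
im,d,K,T=load('w3');P=cloud(d,K,T)
l=atz(322,41,.014,K,T)[:2];f=atz(319,97,.017,K,T)[:2];r=atz(317,188,.016,K,T)[:2]
v=l-r;print(l,f,r,'len',np.linalg.norm(f-r),np.linalg.norm(v),'ang',np.degrees(np.arctan2(v[1],v[0])))
u=v/np.linalg.norm(v);print('origin',l-.082*u,r+.05*u,'grip',l-.074*u)
E
python3 go.py 0.503 0.284 0.06 120.3
```

```text
[0.56743636 0.32399639] [0.52760588 0.30192538] [0.45601343 0.25930654] len 0.08331773473003559 0.1288403907324639 ang 30.138563442923633
origin [0.49652164 0.28282477] [0.49925411 0.28441119] grip [0.50344015 0.28684151]
from [0.4578 0.2509 0.1434] t 7.4 F [ 0.   1.  -0.4] q6 1.27 jaw -57.7 n 2
[4.15, 2.83, -0.12, 0.017, -0.009, 0.005]
[4.16, 2.81, -0.2, 0.017, -0.009, 0.005]
```

Request:
{"method": "arm_command", "body": {
  "plan": [
    [4.15, 2.9, -0.35, 0.017, -0.009, 0.005, 5],
    [4.15, 2.9, -0.35, 0.017, -0.009, 0.005, 5],
    [2.5, 0, 0, 0, 0, 0, 5],
    [0, 0, 0, 0, 0, 0, 5]
  ]
}}

```text
time: 7.9
position: [0.5086, 0.286, 0.0346]
tool_rot: [0.357, 0.61, -0.353, 0.614]
ft_force: [-0.2, 0.2, -0.0]
grip_width: 0.0558
```

```bash
python3 go.py 0.504 0.287 0.005 120.2
```

```text
from [0.5086 0.286  0.0346] t 7.9 F [-0.2  0.2 -0. ] q6 1.37 jaw -60.2 n 1
[2.95, -0.37, -0.33, -0.007, 0.003, -0.008]
```

Request:
{"method": "arm_command", "body": {
  "plan": [
    [1.5, -0.2, -0.2, -0.007, 0, -0.005, 5],
    [1.4, -0.1, -0.1, 0, 0, 0, 5],
    [0, 0, 0, 0, 0, 0, 5]
  ]
}}

```text
time: 8.28
position: [0.5062, 0.2865, 0.0063]
tool_rot: [0.354, 0.611, -0.352, 0.615]
ft_force: [0.3, 0.6, -0.6]
grip_width: 0.0502
```

```bash
python3 go.py 0.504 0.287 0.005 120.2; python3 -c "
from h import *
print(R.from_quat(robot.get_obs()['tool_rot']).as_matrix().round(3))"
```

```text
from [0.5062 0.2865 0.0063] t 8.275 F [ 0.3  0.6 -0.6] q6 1.37 jaw -59.9 n 1
[0.13, -0.16, -0.16, -0.002, 0.003, -0.006]
[[ 0.007  0.865  0.502]
 [ 0.     0.502 -0.865]
 [-1.     0.006  0.003]]
```

Request:
{"method": "arm_command", "body": {
  "plan": [
    [0.15, 0, 0, 0, 0, -0.006, 2.5],
    [0, 0, 0, 0, 0, 0, 0.5],
    [0, 0, 0, 0, 0, 0, 0.5],
    [0, 0, 0, 0, 0, 0, 0.5],
    [0, 0, 0, 0, 0, 0, 0.5],
    [0, 0, 0, 0, 0, 0, 0.5],
    [0, 0, 0, 0, 0, 0, 0.5]
  ],
  "grip_force": 30
}}

```text
time: 9.15
position: [0.507, 0.2869, 0.0063]
tool_rot: [0.353, 0.611, -0.353, 0.614]
ft_force: [0.8, 0.3, 0.5]
grip_width: 0.0179
```

Request:
{"method": "arm_command", "body": {
  "plan": [
    [-1, 0, 0, 0, 0, 0, 0.5],
    [-3, 0, 0, 0, 0, 0, 0.5],
    [-4, 0, 0, 0, 0, 0, 0.5],
    [-5, 0, 0, 0, 0, 0, 0.5],
    [0, 0, 0, 0, 0, 0, 0.5],
    [0, 0, 0, 0, 0, 0, 0.5]
  ]
}}

```text
time: 9.9
position: [0.5052, 0.2867, 0.141]
tool_rot: [0.352, 0.612, -0.354, 0.614]
ft_force: [-0.2, 0.9, -1.2]
grip_width: 0.0178
```

Run:
```python
from h import *
o=robot.get_obs(); Rm=R.from_quat(o['tool_rot']).as_matrix(); print(o['position'],o['grip_width'],o['ft_force'],Rm.round(3).tolist())
im,d,K,T=snap('wrist','w4');P=cloud(d,K,T)
Q=(P-o['position'])@Rm  # tool coords
# candidate loupe pixels : tool y 0..0.13, x near -0.03..0.03
m=(abs(Q[...,2])<.05)&(Q[...,1]>.01)&(Q[...,1]<.15)&(Q[...,0]<.06)
q=Q[m];
for a in np.arange(.01,.13,.01):
    k=q[(q[:,1]>=a)&(q[:,1]<a+.01)]
    if len(k): print(round(a,2),len(k),'x(down) med',np.median(k[:,0]).round(4),k[:,0].min().round(4),'z',k[:,2].min().round(4),k[:,2].max().round(4))
```

```text
[0.50523024 0.28670594 0.14102096] 0.017774542147078947 [-0.17251504  0.9117663  -1.19709131] [[0.002, 0.865, 0.502], [-0.003, 0.502, -0.865], [-1.0, -0.0, 0.003]]
0.01 2707 x(down) med -0.0676 -0.1142 z -0.0207 0.05
0.02 43091 x(down) med -0.1089 -0.1212 z -0.05 0.05
0.03 15578 x(down) med -0.0904 -0.0959 z -0.05 0.05
0.04 1358 x(down) med -0.0059 -0.0109 z -0.0233 0.0212
0.05 2131 x(down) med -0.0062 -0.0107 z -0.0298 0.0277
0.06 2579 x(down) med -0.0068 -0.0107 z -0.0317 0.0298
0.07 2629 x(down) med -0.0068 -0.0104 z -0.0317 0.0296
0.08 2510 x(down) med -0.0061 -0.0112 z -0.0303 0.0278
0.09 1763 x(down) med -0.0058 -0.0111 z -0.0236 0.0216
0.1 29 x(down) med -0.0083 -0.0094 z -0.0063 0.0038
```

View pics/w4.png

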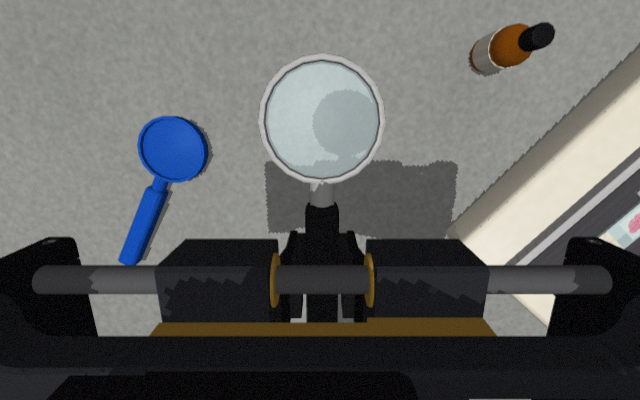

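```bash
python3 - <<'E'
from h import *
o=robot.get_obs(); Rm=R.from_quat(o['tool_rot']).as_matrix(); im,d,K,T=load('w4')
w=atz(322,119,o['position'][2]+.0087,K,T); print('lens in tool',(w-o['position'])@Rm)
E
python3 go.py 0.5535 0.0605 0.165 79.3
```

```text
lens in tool [-0.00864246  0.07083596 -0.00086598]
from [0.5057 0.2869 0.1411] t 9.95 F [ 1.2  0.2 -1.4] q6 1.37 jaw -59.9 n 5
[-0.46, -1.44, 4.4, 0.142, 0.001, -0.0]
[-0.47, -0.81, 4.56, 0.142, 0.001, -0.0]
[-0.47, -0.15, 4.63, 0.142, 0.001, -0.0]
[-0.47, 0.51, 4.6, 0.142, 0.001, -0.0]
[-0.48, 1.16, 4.48, 0.142, 0.001, -0.0]
```

Request:
{"method": "arm_command", "body": {
  "plan": [
    [-0.25, -0.75, 2.2, 0.071, 0, 0, 0.5],
    [-0.25, -0.6, 2.2, 0.071, 0, 0, 0.5],
    [-0.25, -0.45, 2.3, 0.071, 0, 0, 0.5],
    [-0.25, -0.25, 2.3, 0.071, 0, 0, 0.5],
    [-0.25, -0.1, 2.3, 0.071, 0, 0, 0.5],
    [-0.25, 0.1, 2.3, 0.071, 0, 0, 0.5],
    [-0.25, 0.2, 2.3, 0.071, 0, 0, 0.5],
    [-0.25, 0.4, 2.2, 0.071, 0, 0, 0.5],
    [-0.25, 0.5, 2.2, 0.071, 0, 0, 0.5],
    [-0.2, 0.6, 2.2, 0.071, 0, 0, 0.5],
    [0, 0, 0, 0, 0, 0, 0.5],
    [0, 0, 0, 0, 0, 0, 0.5]
  ]
}}

```text
time: 11.45
position: [0.5362, 0.054, 0.1476]
tool_rot: [-0.538, -0.453, 0.56, -0.439]
ft_force: [0.2, -0.4, -1.5]
grip_width: 0.0178
```

```bash
python3 - <<'E'
from h import *
o=robot.get_obs(); Rm=R.from_quat(o['tool_rot']).as_matrix(); print(o['position'],Rm.round(3).tolist())
im,d,K,T=snap('wrist','w5');P=cloud(d,K,T)
r=np.hypot(P[...,0]-.729,P[...,1]-.0265); dark=im.astype(int).sum(2)
m=(r<.024)&(P[...,2]>.1)&(P[...,2]<.2)&(dark<170)
q=P[m]; print(len(q)); print(np.histogram(q[:,2],bins=np.arange(.1,.2,.003)))
print(q[(q[:,2]>.13)][:,:2].min(0),q[(q[:,2]>.13)][:,:2].max(0))
snap('scene','s5')
E
python3 go.py 0.555 0.0604 0.134 79.3
```

```text
[0.53616042 0.05400047 0.14758807] [[-0.037, 0.978, -0.205], [-0.004, -0.205, -0.979], [-0.999, -0.036, 0.012]]
0
(array([0, 0, 0, 0, 0, 0, 0, 0, 0, 0, 0, 0, 0, 0, 0, 0, 0, 0, 0, 0, 0, 0,
       0, 0, 0, 0, 0, 0, 0, 0, 0, 0, 0]), array([0.1  , 0.103, 0.106, 0.109, 0.112, 0.115, 0.118, 0.121, 0.124,
       0.127, 0.13 , 0.133, 0.136, 0.139, 0.142, 0.145, 0.148, 0.151,
       0.154, 0.157, 0.16 , 0.163, 0.166, 0.169, 0.172, 0.175, 0.178,
       0.181, 0.184, 0.187, 0.19 , 0.193, 0.196, 0.199]))
from [0.5362 0.0541 0.1476] t 11.5 F [-1.  -0.4 -0.1] q6 1.68 jaw -101.8 n 1
[1.29, 1.76, -1.02, -0.02, 0.012, 0.036]Traceback (most recent call last):
  File "<stdin>", line 7, in <module>
    return umr_minimum(a, axis, None, out, keepdims, initial, where)
ValueError: zero-size array to reduction operation minimum which has no identity
```

View pics/w5.png

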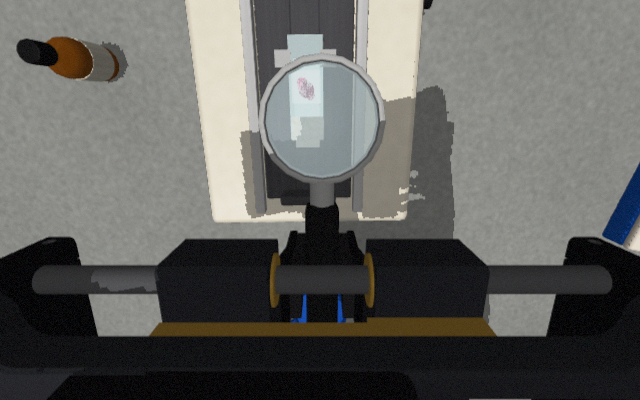

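Run:
```python
from h import *
im,d,K,T=load('scene');P=cloud(d,K,T)
g=im.astype(float).sum(2); ax=np.array([.7285,.0260])
def proj(p):
    q=(p-T[:3,3])@T[:3,:3]; return q[...,:2]/q[...,2:]*[K[0,0],K[1,1]]+K[:2,2]
tz=proj(np.array([*ax,.27])); print('column top proj',tz,'obs',(330+368/5,170+54/5))
# use column lateral position at collar rows for axis u check
for v in (225,250): print(v,g[v,388:412].astype(int).tolist())
th=np.linspace(0,2*np.pi,721); ring=np.c_[ax[0]+.019*np.cos(th),ax[1]+.019*np.sin(th)]
for u in range(391,404):
    c=g[:,u]; vs=np.arange(236,250); k=[v for v in range(239,250) if c[v]<170<=c[v+1]]
    if not k: continue
    v=k[0]; vb=v+(170-c[v])/(c[v+1]-c[v])
    zs=np.arange(.11,.15,.0005); pr=[]
    for z in zs:
        q=proj(np.c_[ring,np.full(721,z)]); s=q[abs(q[:,0]-u)<.3,1]; pr.append(s.max() if len(s) else np.nan)
    pr=np.array(pr); ok=~np.isnan(pr); print(u,round(vb,2),'bottom z',np.interp(-vb,-pr[ok],zs[ok]).round(4) if ok.sum()>5 else None)
m=(g<110); m[:233]=0;m[246:]=0;m[:,:388]=0;m[:,408:]=0
q=P[m]; r=np.hypot(*(q[:,:2]-ax).T); k=(r>.013)&(r<.024); print('pts',k.sum(),np.percentile(q[k,2],[0,5,25,50,75,95,100]).round(4))
```

```text
column top proj [401.77704676 179.90728009] obs (403.6, 180.8)
225 [436, 435, 438, 442, 449, 417, 311, 257, 289, 307, 319, 322, 328, 325, 305, 295, 382, 440, 438, 445, 378, 316, 350, 395]
250 [312, 315, 309, 304, 277, 269, 295, 313, 324, 324, 332, 317, 272, 498, 678, 698, 694, 691, 691, 690, 688, 690, 692, 697]
391 240.14 bottom z 0.1351
392 240.67 bottom z 0.1348
393 241.69 bottom z 0.1331
394 242.49 bottom z 0.1317
395 242.54 bottom z 0.132
396 242.64 bottom z 0.132
397 242.95 bottom z 0.1313
398 243.11 bottom z 0.1308
399 242.93 bottom z 0.1311
400 242.84 bottom z 0.131
401 242.94 bottom z 0.1302
402 242.17 bottom z 0.1314
403 241.69 bottom z 0.1316
pts 105 [0.1336 0.1352 0.1386 0.1423 0.1438 0.1453 0.1466]
```

```bash
python3 go.py 0.5547 0.0592 0.1355 79.3 .01
```

```text
from [0.5362 0.0541 0.1476] t 11.5 F [-1.  -0.4 -0.1] q6 1.68 jaw -101.8 n 3
[0.38, 0.58, -0.3, -0.007, 0.004, 0.012]
[0.39, 0.58, -0.29, -0.007, 0.004, 0.012]
[0.4, 0.58, -0.29, -0.007, 0.004, 0.012]
```

Request:
{"method": "arm_command", "body": {
  "plan": [
    [0.4, 0.6, -0.3, -0.007, 0.004, 0.012, 0.5],
    [0.4, 0.6, -0.3, -0.007, 0.004, 0.012, 0.5],
    [0.4, 0.6, -0.3, -0.007, 0.004, 0.012, 0.5],
    [0, 0, 0, 0, 0, 0, 0.5],
    [0, 0, 0, 0, 0, 0, 0.5]
  ]
}}

```text
time: 12.12
position: [0.556, 0.062, 0.1335]
tool_rot: [0.544, 0.453, -0.542, 0.453]
ft_force: [0.4, 0.8, -2.2]
grip_width: 0.0177
```

```bash
python3 go.py 0.5547 0.0592 0.1355 79.3 .01
```

```text
from [0.556  0.062  0.1335] t 12.125 F [ 0.4  0.8 -2.2] q6 1.66 jaw -100.3 n 1
[-0.2, -0.08, 0.3, 0.007, -0.001, -0.002]
```

Request:
{"method": "arm_command", "body": {
  "plan": [
    [-0.2, -0.1, 0.3, 0.007, 0, -0.002, 0.5],
    [0, 0, 0, 0, 0, 0, 0.5],
    [0, 0, 0, 0, 0, 0, 0.5],
    [0, 0, 0, 0, 0, 0, 0.5]
  ]
}}

```text
time: 12.62
position: [0.5544, 0.0587, 0.1362]
tool_rot: [0.545, 0.451, -0.544, 0.451]
ft_force: [-0.1, 0.1, -1.7]
grip_width: 0.0177
```

```bash
python3 go.py 0.5547 0.0592 0.1355 79.3 .01
python3 - <<'E'
from h import *
o=robot.get_obs(); Rm=R.from_quat(o['tool_rot']).as_matrix(); print(Rm.round(3).tolist(),o['grip_width'])
im,d,K,T=snap('wrist','w6');P=cloud(d,K,T);Q=(P-o['position'])@Rm
m=(abs(Q[...,2])<.05)&(Q[...,1]>.04)&(Q[...,1]<.13)&(Q[...,0]<.02)&(Q[...,0]>-.03)
q=P[m]; c=(np.percentile(Q[m],.5,axis=0)+np.percentile(Q[m],99.5,axis=0))/2; print('lens yz tool',c,'world',(Rm@[-.0027,c[1],c[2]]+o['position']).round(4))
A=np.c_[q[:,:2]-q[:,:2].mean(0),np.ones(len(q))]; f=np.linalg.lstsq(A,q[:,2],rcond=None)[0]; print('tilt',f[:2],'mean top z',f[2],'p95 z',np.percentile(q[:,2],90))
s=snap('scene','s6'); a=cv2.resize(s[0][170:290,310:450],None,fx=3,fy=3,interpolation=cv2.INTER_CUBIC); b=cv2.resize(im[:230,190:440],None,fx=1.6,fy=1.6)[:360]; cv2.imwrite('pics/f.png',np.hstack([cv2.copyMakeBorder(b,0,360-b.shape[0],0,0,0),a])[:, :800])
E
```

```text
from [0.5544 0.0587 0.1362] t 12.625 F [-0.1  0.1 -1.7] q6 1.66 jaw -100.8 n 1
[0.07, 0.02, -0.05, -0.001, -0.001, -0.0]
[[0.0, 0.982, -0.187], [0.001, -0.187, -0.982], [-1.0, 0.0, -0.001]] 0.017729519189862347
lens yz tool [-0.00682915  0.06988711 -0.00068574] world [0.6232 0.0463 0.1389]
tilt [-0.0004085   0.00851701] mean top z 0.14276713353727696 p95 z 0.1449819633037258
```

View pics/f.png

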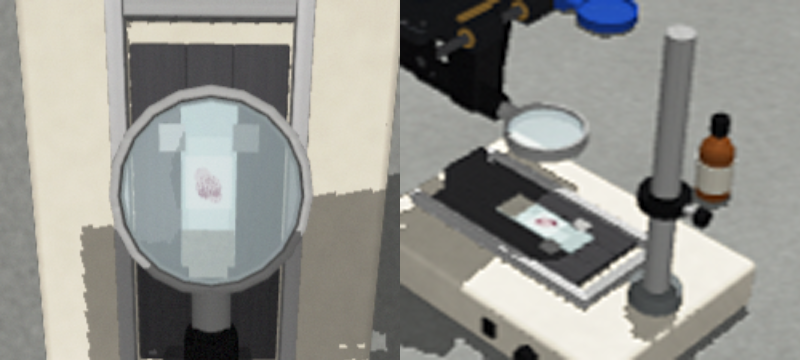

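In the final view the rim frames the slide, but there is a light strip between the tray's rear edge and the bar. I'll measure it before handing in.

Run:
```python
from h import *
im,d,K,T=load('w6');P=cloud(d,K,T)
p=np.array([.6298+.003,.0436,-.187]);c,s=np.cos(p[2]),np.sin(p[2])
def b(q): r=q[:2]-p[:2]; return np.round([c*r[0]+s*r[1],-s*r[0]+c*r[1]],4)
for v in range(0,40,2): print(v,im[v,321].tolist(),P[v,321].round(4),b(P[v,321]))
# base origin from w2: front edge mid + 125
print(np.array([.5132,.06905])+.125*np.array([c,s]))
r=atz(321,27,.0535,K,T);print('tray rear',r,b(r))
```

```text
0 [171, 173, 174] [0.7006 0.0321 0.0555] [0.0687 0.0013]
2 [171, 173, 174] [0.6997 0.0323 0.0544] [0.0679 0.0013]
4 [170, 174, 175] [0.6985 0.0325 0.0546] [0.0666 0.0013]
6 [170, 176, 174] [0.6967 0.0329 0.0564] [0.0648 0.0013]
8 [164, 165, 165] [0.6956 0.0331 0.056 ] [0.0637 0.0013]
10 [92, 95, 94] [0.6953 0.0332 0.053 ] [0.0633 0.0014]
12 [71, 74, 74] [0.6949 0.0332 0.0499] [0.0629 0.0014]
14 [114, 126, 129] [0.6948 0.0333 0.0457] [0.0628 0.0014]
16 [195, 216, 222] [0.6934 0.0335 0.0459] [0.0615 0.0014]
18 [200, 219, 225] [0.692  0.0338 0.0465] [0.06   0.0014]
20 [197, 217, 222] [0.6909 0.034  0.0459] [0.0589 0.0014]
22 [198, 216, 223] [0.6898 0.0342 0.045 ] [0.0578 0.0014]
24 [201, 219, 224] [0.6883 0.0345 0.0459] [0.0562 0.0014]
26 [174, 193, 200] [0.6872 0.0347 0.0451] [0.0551 0.0014]
28 [72, 69, 72] [0.6837 0.0354 0.0547] [0.0515 0.0014]
30 [78, 75, 78] [0.6824 0.0356 0.055 ] [0.0502 0.0014]
32 [82, 77, 79] [0.6813 0.0358 0.0543] [0.0491 0.0014]
34 [78, 76, 79] [0.6801 0.0361 0.0539] [0.0479 0.0014]
36 [79, 76, 77] [0.679  0.0363 0.0531] [0.0468 0.0014]
38 [78, 77, 76] [0.6775 0.0366 0.0544] [0.0452 0.0014]
[0.6360208 0.045811 ]
tray rear [0.68460629 0.03519711 0.0535    ] [0.0525 0.0014]
```

```bash
python3 -c "
from h import *
o=robot.get_obs();print(o['position'],o['grip_width'],abs(o['joint_velocities']).max(),o['time'])
print(workorder.hand_in())"
```

```text
[0.55441101 0.05876507 0.13616364] 0.017645963082769753 0.0014273679587486162 12.725
the job is handed in; nothing more can be done
None
```

I seated the slide tray, picked up the loupe and handed the job in with it held over the slide. `hand_in` gave no verdict. It took 12.7 s of the 58 s allowed.

**Tray:**
- I pushed on the tab until it stopped dead. The force rose from about 5 N to 9 N with no further motion.
- Afterwards the tab was 31.0 mm behind the base's front edge, exactly the seated value, but a camera reading is only good to about 2 mm.
- **Disagreements:** the slide's centre measured about 2 mm short of its seated position. The last view also showed a gap of about 10 mm between the tray plate's rear edge and the bar. I took the gap as part of the design, because the hard stop and the tab position both said seated, but I could not confirm it.

**Loupe:**

| Check | Measured | Target |
|---|---|---|
| Lens centre (x, y) | (0.6232, 0.0463) m | slide centre (0.6241, 0.0470) m, about 1 mm away |
| Mid-rim height | 0.139 m | collar, about 0.138 m (estimates ran 0.135 to 0.1385 m) |
| Tilt | about 0.01 rad | under 0.10 rad |
| Grip | 17.7 mm opening, 30 N set | handle 18 mm wide |
| Arm motion | joint speeds about 0.001 rad/s | still |

**Surroundings:** the arm's path stayed clear of the glass slide, the collar and the bystanders. I did not re-measure their positions afterwards.

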